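# Pair the amplifier's isolation feet with their cups

## Task

Pair up this amplifier's isolation feet: first set the loose yellow liner fully home in the wide yellow cup, then stand the yellow foot down inside the liner, and stand the red foot in the red cup and the blue foot in the blue cup (these two at any time). Everything must end upright, fully seated on the floor of its cup, and let go. Do not knock any foot or the liner over, and leave the jar, the T-handle driver and the orange bin where they are.

Things in the scene. Friction and masses are not known exactly. Their poses are not given: they have to be found in the camera images.
- foot_red: Isolation foot, red: bare-steel cone, narrow end down, with a plain red cylindrical grip on top, standing loose and upright. Cone: flat underside 22 mm diameter, widening to 36 mm at 24 mm height; grip: 26 mm diameter, from 24 to 66 mm height. About 0.14 kg. Origin: centre of the flat underside; z up along its axis.
- foot_blue: Isolation foot, blue: bare-steel cone, narrow end down, with a plain blue cylindrical grip on top, standing loose and upright. Cone: flat underside 22 mm diameter, widening to 36 mm at 24 mm height; grip: 26 mm diameter, from 24 to 66 mm height. About 0.14 kg. Origin: centre of the flat underside; z up along its axis.
- foot_yellow: Isolation foot, yellow: bare-steel cone, narrow end down, with a plain yellow cylindrical grip on top, standing loose and upright. Cone: flat underside 22 mm diameter, widening to 36 mm at 24 mm height; grip: 26 mm diameter, from 24 to 66 mm height. About 0.14 kg. Origin: centre of the flat underside; z up along its axis.
- liner: Loose open yellow plastic cup, narrow end down, mouth up. Outside: flat underside 31 mm diameter, widening to 49 mm at 22 mm height, then a straight cylinder of 49 mm up to the rim at 42 mm. Wall 4 mm; inner floor 5 mm above the underside (bore 27 mm there, 41 mm at the mouth). About 0.08 kg. Origin: centre of the underside; z up along its axis.
- cup_red: Red cone-shaped open cup on an 80 x 80 x 4 mm aluminium plate, all fixed to the table. Flat inner floor 10 mm above the table; rim 24 mm above it, 51 mm outer diameter. Bore 28 mm at the floor, 41 mm at the mouth; the red foot stands on its floor with about 2.5 mm of play. Origin: on the cup axis at the underside of the plate (table height); z up.
- cup_blue: Blue cone-shaped open cup on an 80 x 80 x 4 mm aluminium plate, all fixed to the table. Flat inner floor 10 mm above the table; rim 24 mm above it, 51 mm outer diameter. Bore 28 mm at the floor, 41 mm at the mouth; the blue foot stands on its floor with about 2.5 mm of play. Origin: on the cup axis at the underside of the plate (table height); z up.
- cup_yellow: Yellow cone-shaped open cup, wider than the other two, on an 80 x 80 x 4 mm aluminium plate, all fixed to the table. Flat inner floor 10 mm above the table; rim 22 mm above it, 60 mm outer diameter. Bore 36 mm at the floor, 50 mm at the mouth; the liner stands on its floor with about 2.5 mm of play. Origin: on the cup axis at the underside of the plate (table height); z up.
- jar: Bystander: closed glass jar with a green cap, 48 mm diameter, 70 mm high, standing loose beyond the work. Origin: centre of its underside; z up.
- driver: Bystander: T-handle hex driver lying on the table, black handle 120 mm long, thin steel shaft reaching 150 mm from the handle's middle. Origin: at table height under the middle of the handle; x along the handle, y along the shaft.
- parts_bin: Bystander: loose orange open plastic bin, 120 x 90 x 50 mm. Origin: centre of its underside; z up.
There are look-alikes about, which are no part of the job. What is shaped like the liner but purple is not meant.

How it is judged:
By the outcome, as a careful person would: the job done as asked, in the order asked, and still so for the second after the job is handed in, with the robot touching nothing.
It also fails if it takes over 115 s, if anything falls off the work surface, if the arm or the gripper's body presses on something with over 40 N, if the wrist force passes 120 N, or if a joint passes its speed limit or range.

## Robot

A 6-joint arm with a two-finger parallel gripper is mounted at the origin on the work surface. World frame = base frame: x ahead of the robot, y to its left, z up, the work surface at z = 0. Lengths are in m, angles in rad, forces in N, time in s.
With the tool pointing down it reaches from about 0.3 to 0.85 m from the base axis. Payload 4.2 kg.
Tool frame: the origin (TCP) lies on the centre line of the jaws, within the pads' length; the fingertips stand 25 mm ahead of it and the grasp point (between the pads) lies 6 mm ahead of it; z points along the fingers, y is the line along which they close (so a half turn about z gives the same grasp; the last joint's range is limited). The gripper opens to 91 mm and grips with 3 to 60 N. Pads are 32 mm wide; open, the fingers measure 118 mm over their backs; the gripper's body (76 mm by 178 mm) begins 60 mm behind the grasp point.
Start: joints at [-1.131, 0.32, 1.565, -0, 1.257, -0.02], TCP at [0.255, -0.515, 0.239] pointing down, gripper open.
Joint ranges: [-3.11, 3.11], [-0.84, 2.01], [0.21, 2.61], [-1.34, 4.49], [0.05, 2.63], [-2.56, 2.56]. Speed limits (rad/s): [2.57, 2.57, 3.14, 3.14, 3.14, 3.14].

## Interface

Orientations are given as a unit quaternion [x, y, z, w].
In Python, from rig import arm gives the robot as it stands. The module is installed in compiled form; this text tells all that it offers.
- The arm moves only by the shell command python3 -m inch 'ROWS' [FORCE]. ROWS is JSON, a list of rows, each a list of 7 numbers: the finger opening in cm, from 0 to 9.12, then the shift along the tool's x, y, z in cm, then the turn, a rotation vector about the tool's x, y, z in units of 8 degrees (1.0 is 8 degrees). In form: [[grip, dx, dy, dz, rx, ry, rz], ...]. A call has 1 to 10 rows; each row is the pose to reach, as a shift and turn from the pose commanded when the call began, along the tool's axes at that moment; what a row does not reach only later rows make up. A row lasts 1/8 s, in which the tool goes at most 62.5 mm and 10.7 degrees, less where a joint would pass 70% of its speed; a pose out of reach is approached as far as the arm can. A call with a gripper value outside its range is refused whole. The fingers move at their own pace and stop on an object; FORCE is the grip in N (left out, the last holds). Time passes only in rows, so rows that repeat a pose let the fingers close. It gives the time, the measured TCP pose, the force, the opening and the grip force at its end, in the units of the state.
- arm.observe(): the state, without advancing time (a new reading comes with each control period).
- arm.get_image(name): name is "scene" or "top" or "wrist"; returns a dict with "frame" (420x560x3 uint8, red, green, blue), "fx", "fy", "cx", "cy" (pixels), "T" (4x4, takes a point from camera to world coordinates). Camera axes: x right, y down, z forward; pixel columns grow to the right and rows downward; lengths in m; the calibration is good to about 2 mm. A picture is of the moment at which its call begins. There is no depth.
- arm.job_done(): hands the job in; it is judged then, once.
Trained networks look in a picture, given as the dict that the camera call returned (one of the last four; its "shot" number tells which), for a name from the list of things; names that differ only in an ending like _2 or _b are one class to them, and where a whole thing is asked for, a point or a joint stands for the part that bears it (a point fixed in the world has none). Each returns a list of dicts, best first, with "conf" (0 to 1); they miss things now and then, are a little off and sometimes report something else, mostly with a low value. They report only what shows in the picture. A call takes as long as a camera call. They do not tell look-alikes from the thing itself.
- arm.find_in(name, picture): "extent" ([centre column, centre row, width, height] in pixels, round what is visible of it).
- arm.outline_of(name, picture): "region" (420x560 bool, what is visible of it) and "extent" ([centre column, centre row, width, height] in pixels, round what is visible of it).
- arm.pinpoint(name, picture): "point" ([column, row] in pixels: a listed point, or the origin of a listed thing).
The state is a dict: "time_s": time; "joints": joint angles; "qvel": joint speeds; "joint_efforts": joint torques, N m; "eef_pos": TCP position; "tcp_rot": TCP orientation; "wrist_force": force on the tool from outside, world axes, zero at the start; "wrist_torque": the same for the moment, N m; "opening": opening from 0.0 (shut) to 1.0 (fully open); "finger_force": force on a finger pad.
Only numpy, scipy, OpenCV 4.12 (cv2) and the standard library are available. Lean on these libraries where they do the work, as an engineer would, in place of code of your own. Each camera call takes 0.05 s, during which the arm holds its last target. There are 200 camera calls.

## Working session

There is one attempt and no reset: what is moved stays moved. The work goes in short steps, Python scripts to look and compute and a shell command to move; the robot and the scene stay as the last step left them, time stands still between calls to the robot, and variables do not carry over. Pictures are saved under pics/ and viewed, at most 14 in all, crops included, and the job is handed in when it is done.

```bash
mkdir -p pics
cat > h.py <<'E'
from rig import arm
import numpy as np, cv2
from scipy.spatial.transform import Rotation as R
N=["foot_red","foot_blue","foot_yellow","liner","cup_red","cup_blue","cup_yellow","jar","driver","parts_bin"]
def ray(im,p):
    T=np.array(im["T"]); d=T[:3,:3]@[(p[0]-im["cx"])/im["fx"],(p[1]-im["cy"])/im["fy"],1]
    return T[:3,3],d/np.linalg.norm(d)
def onz(im,p,z):
    o,d=ray(im,p); return o+d*(z-o[2])/d[2]
def tri(a,b):
    (o1,d1),(o2,d2)=a,b
    A=np.stack([d1,-d2],1); s=np.linalg.lstsq(A,o2-o1,rcond=None)[0]
    p,q=o1+s[0]*d1,o2+s[1]*d2
    return (p+q)/2,np.linalg.norm(p-q)
def proj(im,P):
    T=np.array(im["T"]); c=T[:3,:3].T@(np.array(P)-T[:3,3]); return np.array([im["fx"]*c[0]/c[2]+im["cx"],im["fy"]*c[1]/c[2]+im["cy"]])
def save(im,n,crop=None,k=1):
    f=im["frame"][:,:,::-1]
    if crop: f=f[crop[1]:crop[3],crop[0]:crop[2]]
    cv2.imwrite("pics/"+n+".png",cv2.resize(f,None,fx=k,fy=k))
E
python3 - <<'E'
from h import *
np.set_printoptions(precision=3,suppress=True)
S=arm.get_image("scene");T=arm.get_image("top");W=arm.get_image("wrist")
save(S,"s0");save(T,"t0")
for n,im in(("S",S),("T",T),("W",W)):
    print(n,np.array(im["T"])[:3,3],im["fx"])
for n in N:
    for c,im in(("S",S),("T",T)):
        for d in arm.pinpoint(n,im)[:4]:
            print(n,c,np.array(d["point"]).round(1),round(d["conf"],2),onz(im,d["point"],0.0)[:2])
print(arm.observe())
E
```

```text
S [ 1.047 -0.538  0.747] 396.69987653741083
T [ 0.437 -0.009  1.488] 457.46943923120904
W [ 0.316 -0.484  0.383] 328.4390698212512
foot_red S [216.8 214.5] 0.65 [ 0.461 -0.095]
foot_red T [308.6 248.9] 0.47 [ 0.46 -0.1 ]
foot_blue S [279.9 220.1] 0.48 [ 0.597 -0.   ]
foot_blue T [281.8 207.5] 0.56 [ 0.595 -0.013]
foot_yellow S [267.3 182.6] 0.79 [0.474 0.086]
foot_yellow T [141.  242.3] 0.53 [0.482 0.446]
liner S [164.4 257.5] 0.75 [ 0.474 -0.273]
liner S [126.1 242.4] 0.55 [ 0.367 -0.306]
liner T [373.  278.9] 0.59 [ 0.363 -0.305]
liner T [363.3 247.3] 0.53 [ 0.465 -0.276]
cup_red S [331.2 188.4] 0.83 [0.623 0.188]
cup_red T [142.  242.3] 0.69 [0.482 0.443]
cup_red T [221.1 203.3] 0.56 [0.609 0.186]
cup_blue S [228.4 281.7] 0.76 [ 0.635 -0.22 ]
cup_blue T [344.8 192.8] 0.8 [ 0.643 -0.22 ]
cup_yellow S [307.  153.5] 0.92 [0.474 0.268]
cup_yellow T [195.3 248.4] 0.96 [0.462 0.268]
jar S [368.4 220.5] 0.63 [0.768 0.152]
jar T [228.7 155.1] 0.68 [0.77  0.162]
driver S [105.4 311.7] 0.84 [ 0.497 -0.444]
driver T [414.  237.6] 0.57 [ 0.496 -0.441]
parts_bin T [138.5 243.7] 0.62 [0.478 0.454]
{'time_s': 1.15, 'joints': array([-1.131,  0.32 ,  1.565, -0.   ,  1.257, -0.02 ]), 'qvel': array([-0.   ,  0.   , -0.   ,  0.   ,  0.001,  0.001]), 'joint_efforts': array([ -0.001, -41.236, -23.224,   0.073,   0.038,  -0.   ]), 'eef_pos': array([ 0.255, -0.515,  0.239]), 'tcp_rot': array([0.974, 0.228, 0.   , 0.   ]), 'wrist_force': array([ 0.325, -0.172,  0.567]), 'wrist_torque': array([0.029, 0.023, 0.018]), 'finger_force': 0.0, 'opening': 1.001814786139037}
```

View pics/s0.png

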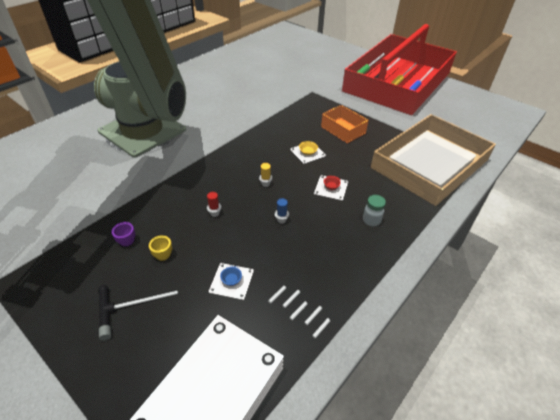

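View pics/t0.png

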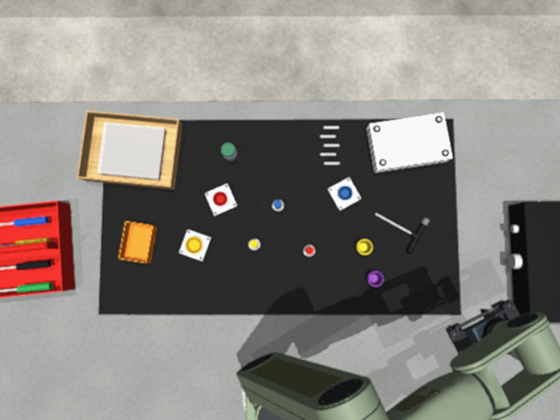

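Top view: yellow liner at (364,247), purple decoy at (375,279), feet red (309,251), blue (278,205), yellow (254,244), and cups yellow (195,244), red (220,199), blue (345,193). The scene view agrees: liner (161,248), purple (123,234). I'll move the wrist camera near the liner, squaring the tool to the world axes.

```bash
python3 -m inch '[[9.1,26,-14,0,0,0,3.3],[9.1,26,-14,0,0,0,3.3],[9.1,26,-14,0,0,0,3.3],[9.1,26,-14,0,0,0,3.3],[9.1,26,-14,0,0,0,3.3],[9.1,26,-14,0,0,0,3.3],[9.1,26,-14,0,0,0,3.3],[9.1,26,-14,0,0,0,3.3]]' 30
cat >> h.py <<'E'
np.set_printoptions(precision=4,suppress=True)
# colour masks: centroid etc. of the blob nearest to an expected pixel
H={"red":[(0,6),(174,180)],"yellow":[(20,34)],"blue":[(100,120)]}
def blob(im,col,P,rad=60):
    hsv=cv2.cvtColor(im["frame"],cv2.COLOR_RGB2HSV); m=np.zeros(hsv.shape[:2],np.uint8)
    for a,b in H[col]: m|=cv2.inRange(hsv,(a,110,50),(b,255,255))
    n,l,s,c=cv2.connectedComponentsWithStats(m); e=proj(im,P)
    k=[i for i in range(1,n) if s[i,4]>12 and np.linalg.norm(c[i]-e)<rad]
    if not k: return None
    k=max(k,key=lambda i:s[i,4]); return c[k],s[k],(l==k)
E
python3 - <<'E'
from h import *
W=arm.get_image("wrist");save(W,"w1");print(np.array(W["T"]))
o=arm.observe();print(o["eef_pos"],o["tcp_rot"],o["time_s"])
S=arm.get_image("scene");T=arm.get_image("top");save(S,"s1",(90,120,400,320),2.5)
G=dict(foot_red=("red",(.461,-.098,.045)),foot_blue=("blue",(.596,-.007,.045)),foot_yellow=("yellow",(.478,.083,.045)),liner=("yellow",(.467,-.275,.025)),cup_red=("red",(.615,.187,.02)),cup_blue=("blue",(.640,-.22,.02)),cup_yellow=("yellow",(.468,.268,.02)))
for n,(c,P) in G.items():
    a=blob(S,c,P,15);b=blob(T,c,P,15)
    if a and b: print(n,a[0],b[0],*tri(ray(S,a[0]),ray(T,b[0])))
for n in("liner","cup_blue"):
  for d in arm.pinpoint(n,W): print(n,d["point"],d["conf"],onz(W,d["point"],0))
E
```

```text
time_s: 2.15
eef_pos: [0.4254, -0.2755, 0.2389]
tcp_rot: [1.0, -0.001, -0.0, 0.0]
wrist_force: [0.2, -0.4, 0.6]
opening: 0.994
finger_force: 0.0
[[-0.004  -0.9702 -0.2424  0.4936]
 [-1.      0.0041 -0.     -0.2748]
 [ 0.001   0.2424 -0.9702  0.3837]
 [ 0.      0.      0.      1.    ]]
[ 0.4254 -0.2756  0.2389] [ 1.     -0.0015 -0.0001  0.0001] 2.2
foot_red [212.1844 199.2626] [309.5472 250.2453] [ 0.4551 -0.099   0.0539] 0.00039072542698099936
foot_blue [281.6993 205.9346] [277.12 203.22] [0.6019 0.0008 0.0545] 0.0026815139980457593
foot_yellow [265.3503 169.7898] [253.26 243.46] [0.4762 0.0765 0.0539] 0.0006438117635665734
liner [160.4318 247.0407] [364.3793 242.3707] [ 0.4781 -0.2744  0.0438] 0.0050422291438472246
cup_red [331.7861 181.6578] [219.6667 198.3922] [0.6225 0.1874 0.025 ] 0.00013878818003291874
cup_blue [230.6761 275.7183] [344.7153 192.4818] [ 0.6405 -0.2161  0.0236] 0.00040596977110637716
cup_yellow [308.0648 147.    ] [193.3886 244.5808] [0.4741 0.2702 0.0238] 0.00018169316297905578
liner [305.2, 232.8] 0.66 [ 0.368  -0.3043  0.    ]
liner [273.5, 152.4] 0.56 [ 0.4655 -0.2664  0.    ]
```

View pics/w1.png

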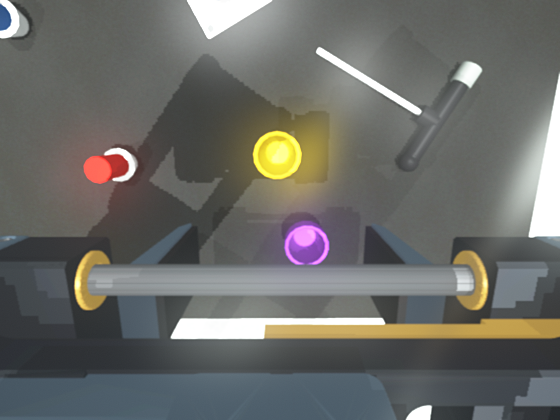

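Run:
```python
from h import *
W=arm.get_image("wrist");S=arm.get_image("scene");T=arm.get_image("top")
S["frame"]=cv2.imread("pics/s0.png")[:,:,::-1].copy();T["frame"]=cv2.imread("pics/t0.png")[:,:,::-1].copy()
P=(.467,-.275,.04)
def ell(im,col,P,r=20):
    b=blob(im,col,P,r); c,_=cv2.findContours(b[2].astype(np.uint8),0,1); c=max(c,key=len)
    return cv2.fitEllipse(cv2.convexHull(c)),b
for n,im in(("W",W),("T",T),("S",S)):
    e,b=ell(im,"yellow",P,25); print(n,e,b[0],b[1],onz(im,e[0],.042))
ew=ell(W,"yellow",P,25)[0][0];et=ell(T,"yellow",P,25)[0][0]
print("tri",tri(ray(W,ew),ray(T,et)))
# apex fits: rim in scene = upper part of region
for p in((99,169),): print("foot_red top",onz(W,p,.066))
for p in((320,50),(408,165),(438,118)): print("driver",onz(W,p,.01))
print(arm.observe()["time_s"])
```

```text
W ((293.1437072753906, 152.44735717773438), (65.62092590332031, 80.18830108642578), 81.19427490234375) [293.3096 152.25  ] [ 253  119   76   64 3640] [ 0.4688 -0.287   0.042 ]
T ((364.1487731933594, 246.54385375976562), (17.833576202392578, 18.082029342651367), 109.08383178710938) [364.1977 246.5285] [355 238  19  18 263] [ 0.4664 -0.2716  0.042 ]
S ((160.3860626220703, 246.72506713867188), (24.35533905029297, 26.29155158996582), 177.424560546875) [160.346 246.926] [148 235  25  26 500] [ 0.4742 -0.2752  0.042 ]
tri (array([ 0.4654, -0.2883, -0.0404]), np.float64(0.006378153485018009))
foot_red top [ 0.4554 -0.0985  0.066 ]
driver [ 0.5722 -0.3157  0.01  ]
driver [ 0.4519 -0.4186  0.01  ]
driver [ 0.5032 -0.4469  0.01  ]
2.55
```

```bash
sed -i 's/def blob(im,col,P,rad=60):/def blob(im,col,P,rad=60,s=110,v=50):/; s/(a,110,50)/(a,s,v)/; s/,s,c=cv2/,st,c=cv2/; s/if s\[i,4\]/if st[i,4]/; s/lambda i:s\[i,4\]/lambda i:st[i,4]/; s/c\[k\],s\[k\]/c[k],st[k]/' h.py
cat >> h.py <<'E'
def ell(im,col,P,r=20,s=110,v=50):
    b=blob(im,col,P,r,s,v)
    if b is None: return None
    c,_=cv2.findContours(b[2].astype(np.uint8),0,1); return cv2.fitEllipse(cv2.convexHull(max(c,key=len)))
E
python3 - <<'E'
from h import *
W=arm.get_image("wrist");P=(.467,-.275,.04)
for s,v in((110,150),(110,190),(150,190)):
    e=ell(W,"yellow",P,25,s,v);print(e,onz(W,e[0],.042),W["frame"][155,277:340:6].tolist() if v==150 else "")
T=arm.get_image("top");print("tri",tri(ray(W,e[0]),ray(T,(364.15,246.5))))
S=arm.get_image("scene");print(tri(ray(W,e[0]),ray(S,(160.4,243.5))))
E
```

```text
((288.8566589355469, 156.25291442871094), (55.73025131225586, 71.82292938232422), 94.3364486694336) [ 0.4652 -0.2822  0.042 ] [[255, 255, 162], [255, 255, 148], [255, 255, 96], [235, 215, 54], [255, 255, 85], [169, 153, 68], [166, 151, 70], [158, 143, 70], [144, 132, 71], [143, 135, 94], [130, 125, 94]]
((277.78009033203125, 155.25244140625), (48.43095779418945, 48.754302978515625), 71.5909423828125) [ 0.4662 -0.2708  0.042 ] 
((277.76727294921875, 155.23318481445312), (48.35205078125, 48.764278411865234), 74.45706176757812) [ 0.4662 -0.2708  0.042 ] 
tri (array([ 0.4665, -0.2708,  0.0459]), np.float64(0.00011756403787417557))
(array([ 0.4666, -0.2702,  0.0426]), np.float64(0.0013852243164063746))
```

Liner found at (0.466, −0.271), with the rim measured at about 43 mm by two views. Descend and grip its straight band.

```bash
python3 -m inch '[[9.1,4.1,-0.45,5,0,0,0],[9.1,4.1,-0.45,10,0,0,0],[9.1,4.1,-0.45,14,0,0,0],[9.1,4.1,-0.45,17,0,0,0],[9.1,4.1,-0.45,19,0,0,0],[9.1,4.1,-0.45,19.5,0,0,0],[9.1,4.1,-0.45,19.5,0,0,0],[4.5,4.1,-0.45,19.5,0,0,0],[4.5,4.1,-0.45,19.5,0,0,0],[4.5,4.1,-0.45,19.5,0,0,0]]' 20
python3 -m inch '[[4.5,0,0,0,0,0,0],[4.5,0,0,0,0,0,0],[4.5,0,0,0,0,0,0]]'
python3 - <<'E'
from h import *
save(arm.get_image("wrist"),"w2")
E
```

```text
time_s: 3.95
eef_pos: [0.4673, -0.2701, 0.0445]
tcp_rot: [1.0, -0.0, 0.0, 0.0]
wrist_force: [0.1, -0.2, 0.0]
opening: 0.703
finger_force: 0.0
time_s: 4.32
eef_pos: [0.4672, -0.2701, 0.0441]
tcp_rot: [1.0, -0.0, 0.0, 0.0]
wrist_force: [0.0, -0.2, 1.0]
opening: 0.524
finger_force: 20.0
```

View pics/w2.png

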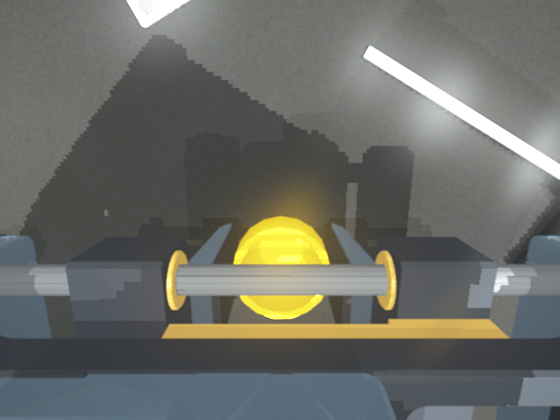

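Picture: the liner (282,267) is squarely between the pads and the grip is firm. Lift and carry to the yellow cup, stopping short for a look.

```bash
python3 -m inch '[[4.5,0,0,-3,0,0,0],[4.5,0,0,-7,0,0,0],[4.5,0,-2,-12,0,0,0],[4.5,-1,-8,-15,0,0,0],[4.5,-2,-14,-17,0,0,0],[4.5,-3,-20,-17,0,0,0],[4.5,-4,-26,-17,0,0,0],[4.5,-5,-32,-17,0,0,0],[4.5,-5,-38,-17,0,0,0],[4.5,-5,-44,-17,0,0,0]]'
python3 -m inch '[[4.5,0,-4,0,0,0,0],[4.5,0,-8,0,0,0,0],[4.5,0,-10,0,0,0,0],[4.5,0,-10,0,0,0,0],[4.5,0,-10,0,0,0,0],[4.5,0,-10,0,0,0,0]]'
python3 - <<'E'
from h import *
W=arm.get_image("wrist");save(W,"w3");o=arm.observe();print(o["eef_pos"],o["opening"],o["finger_force"])
for d in arm.pinpoint("cup_yellow",W)[:2]: print(d,onz(W,d["point"],0))
for s,v in((110,50),(110,120),(110,190)):
    e=ell(W,"yellow",(.472,.269,.022),40,s,v);print(e,e and onz(W,e[0],.022))
for c in("S","T"): pass
E
```

```text
time_s: 5.62
eef_pos: [0.4169, 0.172, 0.214]
tcp_rot: [1.0, -0.0, 0.0, 0.0]
wrist_force: [1.5, 0.5, -0.1]
opening: 0.518
finger_force: 20.0
time_s: 6.38
eef_pos: [0.4176, 0.2689, 0.214]
tcp_rot: [1.0, -0.001, -0.0, 0.0]
wrist_force: [0.7, 0.3, -0.7]
opening: 0.522
finger_force: 20.0
[0.4176 0.269  0.214 ] 0.5225652458229538 19.999866541188567
{'point': [279.8, 138.1], 'conf': 0.84} [0.4747 0.2706 0.    ]
((277.59747314453125, 140.2156524658203), (56.41230010986328, 58.32002258300781), 179.37567138671875) [0.4733 0.2727 0.022 ]
((277.59747314453125, 140.2156524658203), (56.41230010986328, 58.32002258300781), 179.37567138671875) [0.4733 0.2727 0.022 ]
((277.5774841308594, 140.1631622314453), (56.431732177734375, 58.19319534301758), 1.7278220653533936) [0.4733 0.2728 0.022 ]
```

View pics/w3.png

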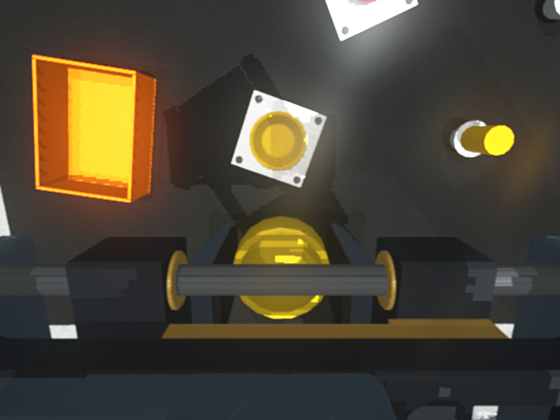

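Picture: yellow cup at (278,140) on its plate, the bin well to its left at columns 33–155, the foot at (497,140), and the liner still squarely held. Cup ≈ (0.474, 0.2715). Lower.

```bash
python3 -m inch '[[4.5,3,-0.2,4,0,0,0],[4.5,5.7,-0.25,8,0,0,0],[4.5,5.7,-0.25,12,0,0,0],[4.5,5.7,-0.25,14,0,0,0],[4.5,5.7,-0.25,14.8,0,0,0],[4.5,5.7,-0.25,15.2,0,0,0],[4.5,5.7,-0.25,15.5,0,0,0],[4.5,5.7,-0.25,15.8,0,0,0],[4.5,5.7,-0.25,16,0,0,0],[4.5,5.7,-0.25,16,0,0,0]]'
python3 - <<'E'
from h import *
S=arm.get_image("scene");save(S,"s3",(230,90,390,210),5)
E
```

```text
time_s: 7.72
eef_pos: [0.4747, 0.2726, 0.0541]
tcp_rot: [1.0, -0.0, 0.0, -0.0]
wrist_force: [-0.5, -0.2, -1.6]
opening: 0.517
finger_force: 20.0
```

View pics/s3.png

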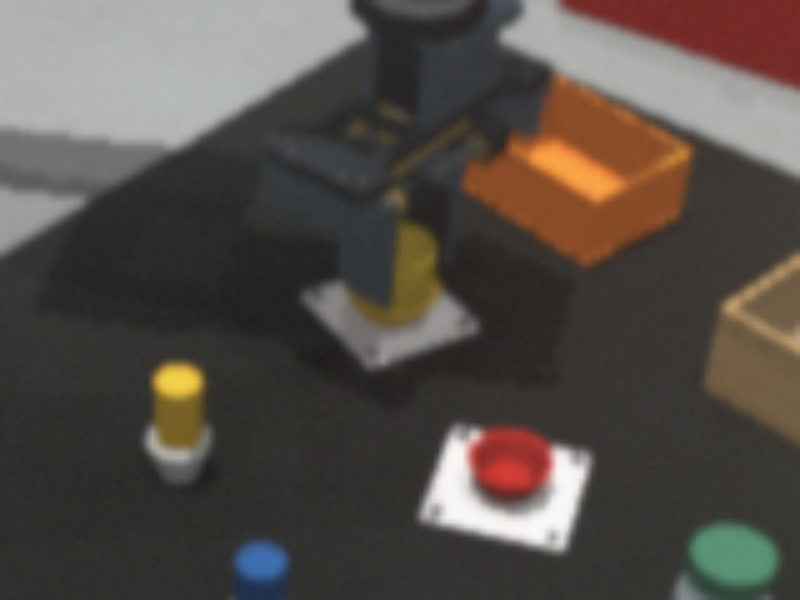

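Picture: the liner sits in the cup at about (395,270). Ease down a touch until it loads, then release and retreat.

```bash
python3 -m inch '[[4.5,0,0,0.1,0,0,0],[4.5,0,0,0.15,0,0,0],[4.5,0,0,0.15,0,0,0]]'
python3 -m inch '[[7,0,0,-0.1,0,0,0],[7,0,0,-0.1,0,0,0],[7,0,0,-0.1,0,0,0],[7,0,0,-0.1,0,0,0],[7,0,0,-4,0,0,0],[7,-2,0,-10,0,0,0],[7,-5,4,-15,0,0,0],[7,-6,8,-17,0,0,0],[7,-6,10,-17,0,0,0],[7,-6,10,-17,0,0,0]]'
python3 - <<'E'
from h import *
W=arm.get_image("wrist");S=arm.get_image("scene");save(W,"w4");print(arm.observe()["eef_pos"])
T=arm.get_image("top")
P=(.474,.2715,.052)
for s,v in((110,50),(110,150),(110,190)):
    e=ell(W,"yellow",P,40,s,v);print(e,e and onz(W,e[0],.052))
p=(.476,.078,.066)
for s,v in((110,120),(110,200)):
    e=ell(W,"yellow",p,60,s,v);print("foot",e,e and onz(W,e[0],.066))
print([ (n,proj(W,q)) for n,q in (("liner",P),("foot",p))])
a,b=blob(S,"yellow",P,25),blob(T,"yellow",P,15);print(a and a[:2],b and b[:2])
E
```

```text
time_s: 8.15
eef_pos: [0.4747, 0.2726, 0.0541]
tcp_rot: [1.0, -0.0, 0.0, -0.0]
wrist_force: [-2.7, -1.1, 9.8]
opening: 0.526
finger_force: 20.0
time_s: 9.4
eef_pos: [0.4143, 0.1717, 0.2228]
tcp_rot: [1.0, -0.002, 0.0, -0.0]
wrist_force: [0.4, 0.2, 0.3]
opening: 0.767
finger_force: 0.0
[0.4145 0.1729 0.2222]
((180.4051513671875, 136.8948974609375), (55.465057373046875, 64.98153686523438), 104.56071472167969) [0.4743 0.2667 0.052 ]
((180.46783447265625, 136.91946411132812), (55.50787353515625, 64.79544830322266), 104.44389343261719) [0.4743 0.2666 0.052 ]
((180.54312133789062, 136.9476318359375), (55.54794692993164, 64.57044982910156), 104.32598114013672) [0.4743 0.2666 0.052 ]
foot ((381.1673583984375, 135.74961853027344), (30.396684646606445, 39.09794235229492), 89.49946594238281) [0.4749 0.0824 0.066 ]
foot ((384.9720458984375, 136.1425323486328), (28.46830940246582, 30.411985397338867), 43.29255294799805) [0.4745 0.079  0.066 ]
[('liner', array([175.3008, 137.2648])), ('foot', array([386.196 , 134.4714]))]
(array([308.3323, 143.5361]), array([299, 133,  19,  22, 319], dtype=int32)) (array([192.2027, 242.2297]), array([185, 236,  17,  14, 148], dtype=int32))
```

View pics/w4.png

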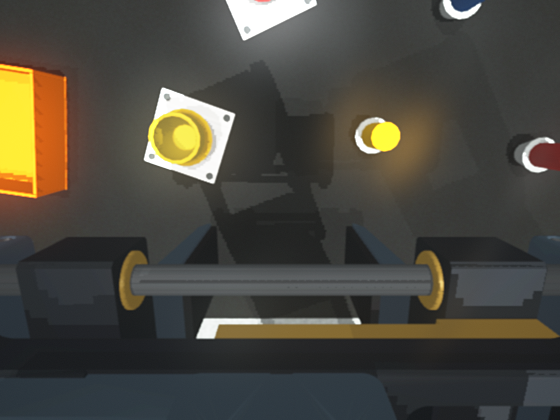

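Picture: the liner stands level in the cup, rim centre (175,137), matching the prediction for a seated rim at 52 mm. The yellow foot's top is at (385,136). Grip the foot high, so the tips stay above the liner rim.

```bash
python3 -m inch '[[7,3,5,5,0,0,0],[7,6.05,9.4,9,0,0,0],[7,6.05,9.4,9.5,0,0,0],[7,6.05,9.4,12,0,0,0],[7,6.05,9.4,14,0,0,0],[7,6.05,9.4,15.7,0,0,0],[7,6.05,9.4,15.7,0,0,0],[2.2,6.05,9.4,15.7,0,0,0],[2.2,6.05,9.4,15.7,0,0,0],[2.2,6.05,9.4,15.7,0,0,0]]' 30
python3 -m inch '[[2.2,0,0,0,0,0,0],[2.2,0,0,0,0,0,0],[2.2,0,0,0,0,0,0],[2.2,0,0,0,0,0,0]]' 30
python3 - <<'E'
from h import *
save(arm.get_image("wrist"),"w5")
E
```

```text
time_s: 10.8
eef_pos: [0.4752, 0.0786, 0.066]
tcp_rot: [1.0, -0.0, 0.001, -0.0]
wrist_force: [-0.1, 0.1, 0.3]
opening: 0.47
finger_force: 0.0
time_s: 11.3
eef_pos: [0.475, 0.0785, 0.0656]
tcp_rot: [1.0, -0.001, 0.0, 0.0]
wrist_force: [-0.6, 0.2, 2.2]
opening: 0.274
finger_force: 30.0
```

View pics/w5.png

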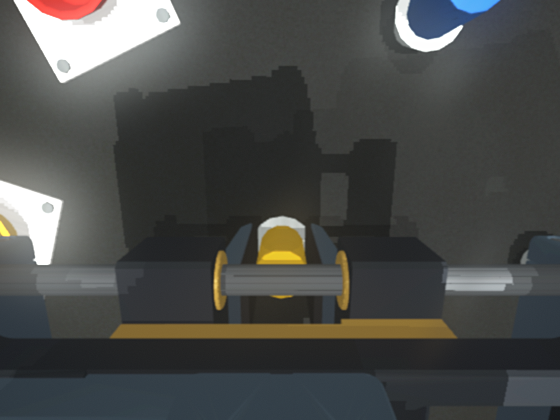

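Picture: yellow foot (282,250) is between the pads, opening 25 mm. Lift and carry it above the liner.

```bash
python3 -m inch '[[2.2,0,0,-3,0,0,0],[2.2,0,-1,-7,0,0,0],[2.2,0,-6,-9,0,0,0],[2.2,0,-12,-9,0,0,0],[2.2,-0.1,-17,-9,0,0,0],[2.2,-0.1,-19.4,-9,0,0,0],[2.2,-0.1,-19.4,-9,0,0,0],[2.2,-0.1,-19.4,-9,0,0,0],[2.2,-0.1,-19.4,-9,0,0,0]]'
python3 - <<'E'
from h import *
S=arm.get_image("scene");save(S,"s5",(250,80,370,170),6.5);W=arm.get_image("wrist");save(W,"w6");print(arm.observe()["eef_pos"])
E
```

```text
time_s: 12.48
eef_pos: [0.474, 0.2713, 0.1553]
tcp_rot: [1.0, -0.001, -0.0, 0.0]
wrist_force: [-1.0, -0.4, -0.9]
opening: 0.276
finger_force: 30.0
[0.4742 0.2715 0.1555]
```

View pics/s5.png

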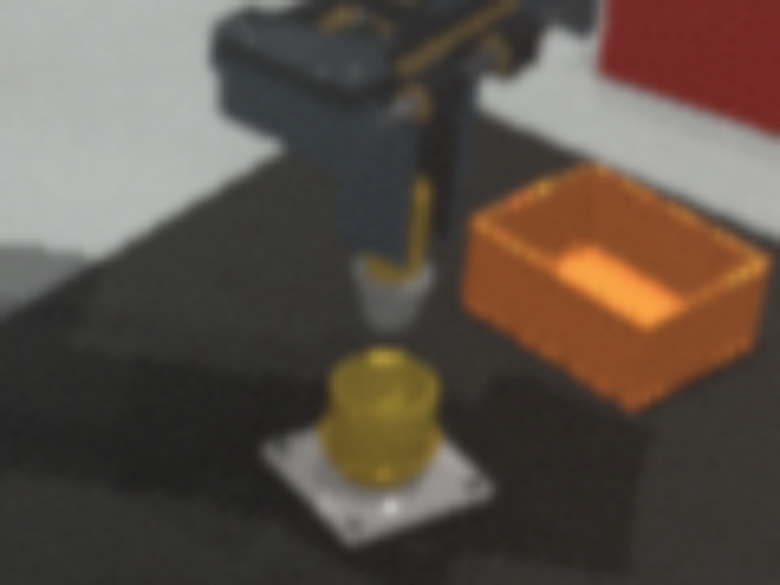

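Picture: the liner (384,415) is level in the cup, and the foot (393,290) hangs upright above it. Lower.

```bash
python3 -m inch '[[2.2,0,-0.1,2,0,0,0],[2.2,0,-0.1,4,0,0,0],[2.2,0,-0.1,5,0,0,0],[2.2,0,-0.1,6,0,0,0],[2.2,0,-0.1,6.6,0,0,0],[2.2,0,-0.1,7.1,0,0,0],[2.2,0,-0.1,7.4,0,0,0],[2.2,0,-0.1,7.5,0,0,0],[2.2,0,-0.1,7.6,0,0,0],[2.2,0,-0.1,7.6,0,0,0]]'
```

```text
time_s: 13.82
eef_pos: [0.4743, 0.2735, 0.0805]
tcp_rot: [1.0, -0.0, 0.0, -0.0]
wrist_force: [-1.6, -1.2, 5.3]
opening: 0.281
finger_force: 30.0
```

Contact at exactly the expected height (foot underside 15 mm). Release, rise and look.

```bash
python3 -m inch '[[6,0,0,-0.1,0,0,0],[6,0,0,-0.1,0,0,0],[6,0,0,-0.1,0,0,0],[6,0,0,-0.1,0,0,0],[6,0,0,-3,0,0,0],[6,0,0,-8,0,0,0],[6,-1,5,-14,0,0,0],[6,-1,11,-18,0,0,0],[6,-1,13,-18,0,0,0],[6,-1,13,-18,0,0,0]]'
python3 - <<'E'
from h import *
W=arm.get_image("wrist");save(W,"w7");print(arm.observe()["eef_pos"])
S=arm.get_image("scene");T=arm.get_image("top")
def rep(n,col,p,ims,z,r=40,**k):
    for t,im in ims:
        e=ell(im,col,p,r,**k); print(n,t,e,e and onz(im,e[0],z))
rep("fb","blue",(.6019,.0008,.066),[("W",W)],.066,s=150,v=150)
rep("fb","blue",(.6019,.0008,.066),[("W",W)],.066,s=110,v=50)
rep("cr","red",(.6225,.1874,.024),[("W",W)],.024)
rep("fr","red",(.455,-.099,.066),[("W",W)],.066)
rep("fr","red",(.455,-.099,.066),[("W",W)],.066,s=150,v=180)
for n,p in(("cr",(.6225,.1874,.024)),("fb",(.602,0,.066)),("fy",(.4745,.272,.081)),("fr",(.455,-.099,.066))):print(n,proj(W,p))
a,b=blob(S,"yellow",(.474,.272,.05),25),blob(T,"yellow",(.474,.272,.05),15);print(a and a[:2],b and b[:2])
E
```

```text
time_s: 15.08
eef_pos: [0.4644, 0.1417, 0.261]
tcp_rot: [1.0, -0.002, 0.002, -0.0]
wrist_force: [-1.2, 0.3, 0.4]
opening: 0.654
finger_force: 0.0
[0.4641 0.1429 0.2599]
fb W ((426.0501708984375, 54.86903381347656), (25.751970291137695, 29.089815139770508), 28.6262149810791) [0.5996 0.0032 0.066 ]
fb W ((420.26080322265625, 58.09004592895508), (29.319503784179688, 44.11195755004883), 58.669654846191406) [0.5968 0.0085 0.066 ]
cr W ((236.23757934570312, 42.011295318603516), (43.230838775634766, 48.56293869018555), 168.3084259033203) [0.6218 0.1893 0.024 ]
fr W ((496.2284851074219, 199.37301635742188), (26.516321182250977, 47.40797805786133), 104.08696746826172) [ 0.458  -0.0852  0.066 ]
fr W ((505.18658447265625, 202.5334930419922), (21.444814682006836, 25.177515029907227), 54.92973709106445) [ 0.4545 -0.0952  0.066 ]
cr [238.0208  41.2351]
fb [429.6522  52.1554]
fy [151.9575 188.3768]
fr [508.85   202.0346]
(array([308.474 , 141.4193]), array([299, 127,  19,  28, 384], dtype=int32)) None
```

View pics/w7.png

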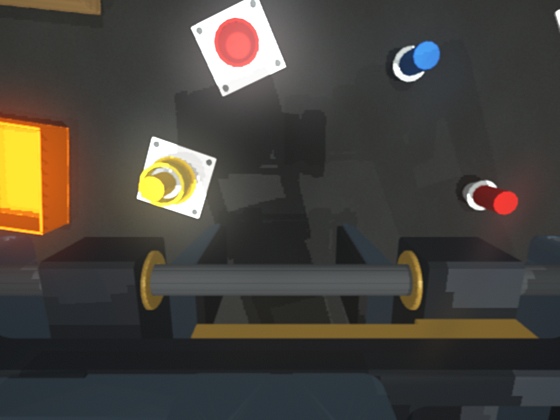

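Picture: the yellow foot stands upright in the liner (tip 152,187, as predicted). Red cup is at (237,42), blue foot top (427,55), red foot top (505,202). Next is the blue foot at ≈ (0.601, 0.002).

```bash
python3 -m inch '[[7,4,4,4,0,0,0],[7,8,8,8,0,0,0],[7,12,12,11,0,0,0],[7,13.7,14,13.5,0,0,0],[7,13.7,14,14,0,0,0],[7,13.7,14,14,0,0,0],[7,13.7,14,17,0,0,0],[7,13.7,14,19.5,0,0,0],[7,13.7,14,20,0,0,0],[7,13.7,14,20,0,0,0]]' 30
python3 -m inch '[[2.2,0,0,0,0,0,0],[2.2,0,0,0,0,0,0],[2.2,0,0,0,0,0,0],[2.2,0,0,0,0,0,0],[2.2,0,0,0,0,0,0],[2.2,0,0,0,0,0,0]]' 30
```

```text
time_s: 16.48
eef_pos: [0.6011, 0.0043, 0.0606]
tcp_rot: [1.0, 0.0, 0.001, -0.0]
wrist_force: [0.3, -0.0, 0.6]
opening: 0.767
finger_force: 0.0
time_s: 17.23
eef_pos: [0.6008, 0.0032, 0.0595]
tcp_rot: [1.0, -0.0, 0.0, 0.0]
wrist_force: [-0.4, -0.4, -0.0]
opening: 0.274
finger_force: 30.0
```

```bash
python3 -m inch '[[2.2,0,0,-3,0,0,0],[2.2,0,1,-7,0,0,0],[2.2,0,6,-11,0,0,0],[2.2,-1,12,-15,0,0,0],[2.2,-1.6,18,-15,0,0,0],[2.2,-1.6,21.9,-15,0,0,0],[2.2,-1.6,21.9,-15,0,0,0],[2.2,-1.6,21.9,-15,0,0,0],[2.2,-1.6,21.9,-15,0,0,0]]'
python3 - <<'E'
from h import *
W=arm.get_image("wrist");save(W,"w8");print(arm.observe()["eef_pos"])
for d in arm.pinpoint("cup_blue",W)[:2]: print(d,onz(W,d["point"],0))
for s,v in((110,50),(150,90)):
    e=ell(W,"blue",(.6405,-.2161,.024),40,s,v);print(e,e and onz(W,e[0],.024))
E
```

```text
time_s: 18.35
eef_pos: [0.5846, -0.2143, 0.2091]
tcp_rot: [1.0, 0.0, -0.0, -0.0]
wrist_force: [-0.3, 0.4, -1.9]
opening: 0.28
finger_force: 30.0
[ 0.5847 -0.2143  0.2092]
{'point': [280.5, 141.5], 'conf': 0.87} [ 0.6381 -0.2129  0.    ]
{'point': [281.8, 235.5], 'conf': 0.43} [ 0.5337 -0.2143  0.    ]
((281.9530029296875, 140.4684600830078), (47.03301239013672, 48.97867965698242), 2.2977418899536133) [ 0.6401 -0.2144  0.024 ]
((266.291259765625, 141.00473022460938), (14.587199211120605, 32.543113708496094), 177.6352996826172) [ 0.6396 -0.199   0.024 ]
```

View pics/w8.png

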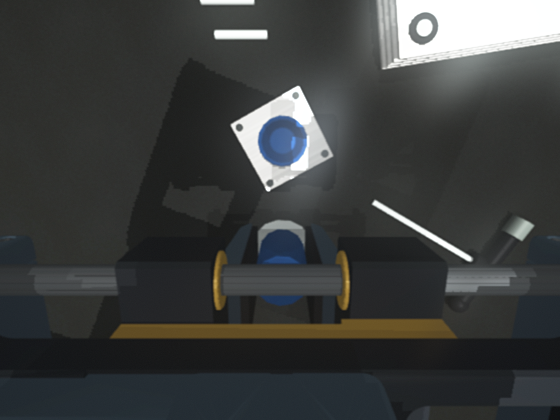

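Picture: blue cup (282,140) is directly ahead at (0.640, −0.2145), with the blue foot held squarely. Lower it.

```bash
python3 -m inch '[[2.2,3,0.05,4,0,0,0],[2.2,5.5,0.05,8,0,0,0],[2.2,5.5,0.05,10,0,0,0],[2.2,5.5,0.05,12,0,0,0],[2.2,5.5,0.05,12.8,0,0,0],[2.2,5.5,0.05,13.3,0,0,0],[2.2,5.5,0.05,13.7,0,0,0],[2.2,5.5,0.05,13.9,0,0,0],[2.2,5.5,0.05,14.1,0,0,0],[2.2,5.5,0.05,14.1,0,0,0]]'
```

```text
time_s: 19.7
eef_pos: [0.6399, -0.2163, 0.0695]
tcp_rot: [1.0, -0.001, 0.001, 0.0]
wrist_force: [-0.1, -0.5, 3.5]
opening: 0.28
finger_force: 30.0
```

```bash
python3 -m inch '[[6,0,0,-0.1,0,0,0],[6,0,0,-0.1,0,0,0],[6,0,0,-0.1,0,0,0],[6,0,0,-0.1,0,0,0],[6,0,0,-3,0,0,0],[6,0,0,-8,0,0,0],[6,-5,-2,-12,0,0,0],[6,-10,-5,-15,0,0,0],[6,-15,-8,-15,0,0,0],[6,-20,-10,-15,0,0,0]]'
python3 -m inch '[[7,-4,-1.7,0,0,0,0],[7,-4,-1.7,0,0,0,0],[7,-4,-1.7,0,0,0,0]]'
python3 - <<'E'
from h import *
W=arm.get_image("wrist");save(W,"w9");S=arm.get_image("scene");save(S,"s9",(90,150,370,320),2.8);print(arm.observe()["eef_pos"])
for s,v in((110,50),(150,180)):
    e=ell(W,"red",(.455,-.098,.066),40,s,v);print(e,e and onz(W,e[0],.066))
e=ell(S,"red",(.455,-.098,.05),15);print(tri(ray(W,ell(W,"red",(.455,-.098,.066),40,110,50)[0]),ray(S,e[0])))
E
```

```text
time_s: 20.95
eef_pos: [0.4381, -0.1149, 0.2191]
tcp_rot: [1.0, -0.0, 0.001, 0.0]
wrist_force: [1.1, 0.9, 0.5]
opening: 0.656
finger_force: 0.0
time_s: 21.32
eef_pos: [0.4006, -0.0992, 0.219]
tcp_rot: [1.0, -0.0, 0.001, 0.0]
wrist_force: [0.7, 0.7, -0.0]
opening: 0.764
finger_force: 0.0
[ 0.401  -0.0994  0.2186]
((278.35302734375, 144.2910614013672), (25.999603271484375, 27.501970291137695), 9.285038948059082) [ 0.4546 -0.0963  0.066 ]
((278.30999755859375, 144.1085662841797), (25.675399780273438, 26.690702438354492), 9.437556266784668) [ 0.4547 -0.0963  0.066 ]
(array([ 0.4536, -0.0964,  0.0499]), np.float64(0.0005527215264131698))
```

View pics/s9.png

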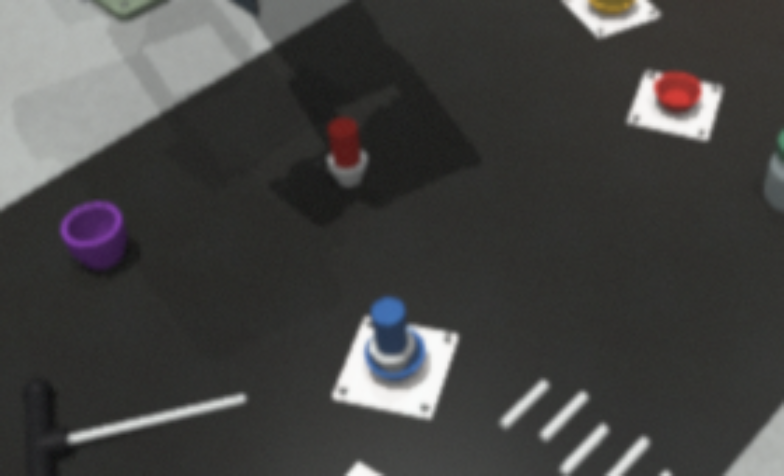

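Picture: the blue foot (390,340) stands upright in its cup. Red foot at (345,150), ≈ (0.4545, −0.097). Grasp it.

```bash
python3 -m inch '[[7,3,-0.15,4,0,0,0],[7,5.4,-0.15,8,0,0,0],[7,5.4,-0.15,10,0,0,0],[7,5.4,-0.15,10,0,0,0],[7,5.4,-0.15,13,0,0,0],[7,5.4,-0.15,15,0,0,0],[7,5.4,-0.15,15.9,0,0,0],[7,5.4,-0.15,15.9,0,0,0],[7,5.4,-0.15,15.9,0,0,0]]' 30
python3 -m inch '[[2.2,0,0,0,0,0,0],[2.2,0,0,0,0,0,0],[2.2,0,0,0,0,0,0],[2.2,0,0,0,0,0,0],[2.2,0,0,0,0,0,0],[2.2,0,0,0,0,0,0]]' 30
```

```text
time_s: 22.55
eef_pos: [0.4546, -0.0977, 0.0604]
tcp_rot: [1.0, -0.0, 0.001, 0.0]
wrist_force: [0.3, 0.4, 0.9]
opening: 0.772
finger_force: 0.0
time_s: 23.3
eef_pos: [0.4537, -0.0975, 0.0594]
tcp_rot: [1.0, -0.001, -0.0, 0.0]
wrist_force: [0.2, -0.2, 0.3]
opening: 0.281
finger_force: 30.0
```

```bash
python3 -m inch '[[2.2,0,0,-3,0,0,0],[2.2,0,-1,-7,0,0,0],[2.2,3,-6,-11,0,0,0],[2.2,5,-11,-15,0,0,0],[2.2,7,-16,-15,0,0,0],[2.2,9,-21,-15,0,0,0],[2.2,11,-26,-15,0,0,0],[2.2,11.3,-28.5,-15,0,0,0],[2.2,11.3,-28.5,-15,0,0,0],[2.2,11.3,-28.5,-15,0,0,0]]'
python3 -m inch '[[2.2,0,0,0,0,0,0],[2.2,0,0,0,0,0,0]]'
python3 - <<'E'
from h import *
W=arm.get_image("wrist");save(W,"w10");print(arm.observe()["eef_pos"])
for d in arm.pinpoint("cup_red",W)[:2]: print(d,onz(W,d["point"],0))
e=ell(W,"red",(.622,.188,.024),40);print(e,e and onz(W,e[0],.024))
E
```

```text
time_s: 24.55
eef_pos: [0.5665, 0.1867, 0.2089]
tcp_rot: [1.0, -0.001, -0.001, 0.001]
wrist_force: [-0.6, 0.5, -0.8]
opening: 0.281
finger_force: 30.0
time_s: 24.8
eef_pos: [0.567, 0.1865, 0.2096]
tcp_rot: [1.0, -0.001, 0.0, 0.0]
wrist_force: [-0.0, -0.3, -0.9]
opening: 0.279
finger_force: 30.0
[0.567  0.1866 0.2096]
{'point': [276.6, 138.0], 'conf': 0.93} [0.6243 0.1916 0.    ]
((277.79266357421875, 140.76548767089844), (47.23391342163086, 49.16378402709961), 1.3245303630828857) [0.6224 0.1902 0.024 ]
```

View pics/w10.png

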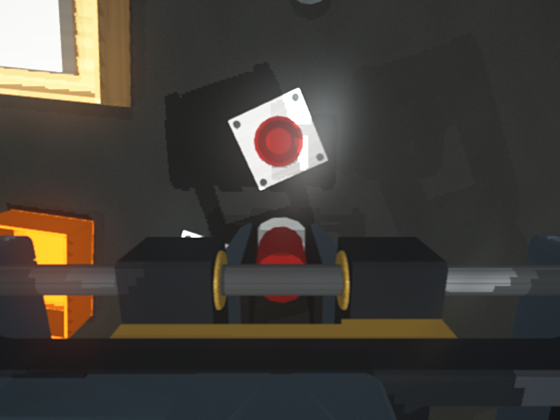

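Picture: red cup (278,141) is just ahead at (0.622, 0.1895), foot held squarely, jar far off at the top. Lower.

```bash
python3 -m inch '[[2.2,3,-0.3,4,0,0,0],[2.2,5.5,-0.3,8,0,0,0],[2.2,5.5,-0.3,10,0,0,0],[2.2,5.5,-0.3,12,0,0,0],[2.2,5.5,-0.3,12.8,0,0,0],[2.2,5.5,-0.3,13.3,0,0,0],[2.2,5.5,-0.3,13.7,0,0,0],[2.2,5.5,-0.3,13.9,0,0,0],[2.2,5.5,-0.3,14.1,0,0,0],[2.2,5.5,-0.3,14.1,0,0,0]]'
```

```text
time_s: 26.15
eef_pos: [0.6223, 0.1905, 0.0694]
tcp_rot: [1.0, -0.0, 0.001, -0.0]
wrist_force: [-0.7, -0.3, 2.7]
opening: 0.275
finger_force: 30.0
```

Seated at the expected height. Release, retreat clear, and check everything.

```bash
python3 -m inch '[[6,0,0,-0.1,0,0,0],[6,0,0,-0.1,0,0,0],[6,0,0,-0.1,0,0,0],[6,0,0,-0.1,0,0,0],[6,0,0,-3,0,0,0],[6,0,0,-8,0,0,0],[6,-4,4,-14,0,0,0],[6,-10,8,-19,0,0,0],[6,-15,14,-19,0,0,0],[6,-20,20,-19,0,0,0]]'
python3 -m inch '[[6,-4,5,0,0,0,0],[6,-4,10,0,0,0,0],[6,-4,10,0,0,0,0],[6,-4,10,0,0,0,0]]'
python3 - <<'E'
from h import *
S=arm.get_image("scene");save(S,"s11",(170,100,410,280),3.3)
e=ell(S,"red",(.622,.19,.04),25);print(e)
E
```

```text
time_s: 27.4
eef_pos: [0.466, 0.0403, 0.2532]
tcp_rot: [1.0, 0.0, 0.001, 0.0]
wrist_force: [-0.4, -1.3, 0.5]
opening: 0.661
finger_force: 0.0
time_s: 27.9
eef_pos: [0.427, -0.0584, 0.252]
tcp_rot: [1.0, -0.001, 0.0, -0.0]
wrist_force: [0.7, 0.6, 1.3]
opening: 0.656
finger_force: 0.0
((333.7904968261719, 170.8194580078125), (10.598395347595215, 17.94362449645996), 7.459416389465332)
```

View pics/s11.png

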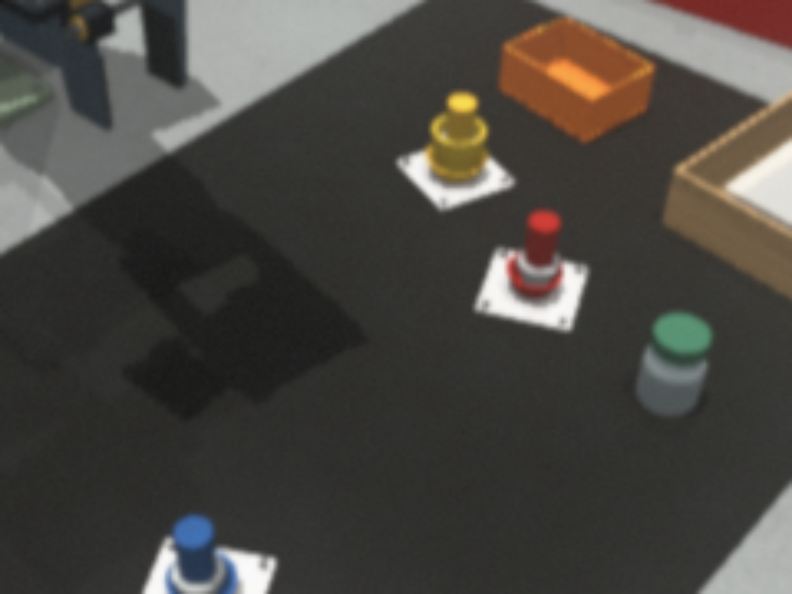

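Picture: all three feet stand upright in their cups (yellow 458,135 in the liner, red 542,255, blue 195,555), and the bin and jar are in place. Handing in.

```bash
python3 -c "
from rig import arm
print(arm.job_done())"
```

```text
the job is handed in; nothing more can be done
None
```

The job is handed in: the liner is seated in the yellow cup with the yellow foot standing inside it, and the red and blue feet stand upright in their own cups, all released, at about 28 s; the jar, driver and bin were not touched.

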